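# Park the bottle crate against the bench ledge

## Robot

A 7-joint arm with a two-finger parallel gripper is mounted at the origin on the work surface. World frame = base frame: x ahead of the robot, y to its left, z up, the work surface at z = 0. Lengths are in m, angles in rad, forces in N, time in s.
With the tool pointing down it reaches from about 0.35 to 0.9 m from the base axis. Payload 19.9 kg.
Tool frame: the origin (TCP) lies midway between the tips of the shut fingers; the grasp point (between the pads) lies behind it (ctrl.grasp_offset is the z of the grasp point in the tool frame, in m); z points along the fingers, y is the direction in which the jaws open and shut (so a half turn about z gives the same grasp; the last joint's range is limited). The gripper opens to 85 mm and grips with 20 to 120 N. Pads are 22 mm wide; open, the fingers measure 114 mm over their backs; the gripper's body (76 mm by 85 mm) begins 54 mm behind the grasp point. The pads swing forward as they close: fully open they stand 13 mm farther back than shut.
Start: joints at [-1.29, 0.417, -0.01, 1.614, 0.005, 1.111, -0.053], TCP at [0.198, 0.593, 0.231] pointing down, gripper open.
Joint ranges: [-2.81, 2.81], [-0.39, 2.02], [-1.27, 1.25], [0.06, 2.57], [-1.19, 4.33], [0.19, 2], [-2.82, 2.82]. Speed limits (rad/s): [1.89, 1.89, 2.39, 2.39, 3.01, 3.01, 3.01].

## Interface

Orientations are given as a unit quaternion [w, x, y, z].
In Python, from cell import ctrl gives the robot as it stands.
- The arm moves only by the tool servo_tool, never from a script. Its argument "plan" is a list of rows, each a list of 7 numbers: the turn, a rotation vector about the tool's x, y, z in degrees, then the shift along the tool's x, y, z in cm, then the finger opening in cm, from 0 to 8.54. A call has 1 to 10 rows; each row is the pose to reach, as a shift and turn from the pose commanded when the call began, along the tool's axes at that moment; what a row does not reach only later rows make up. A row lasts 1/10 s, in which the tool goes at most 50 mm and 8.59 degrees, less where a joint would pass 70% of its speed; a pose out of reach is approached as far as the arm can. A call with a gripper value outside its range is refused whole. The fingers move at their own pace and stop on an object; "grip_force" is the grip in N (left out, the last holds). Time passes only in rows, so rows that repeat a pose let the fingers close. It gives the time, the measured TCP pose, the force and the opening at its end, in the units of the state.
- ctrl.sense(): the state, without advancing time (a new reading comes with each control period).
- ctrl.snapshot(name): name is "side" or "top"; returns the picture (400x640x3 uint8, red, green, blue); there is no depth.
- ctrl.camera_params(name): a dict with "fx", "fy", "cx", "cy" (pixels), "R" (3x3) and "t" (3): a world point X has camera coordinates R X + t. Camera axes: x right, y down, z forward; pixel columns grow to the right and rows downward; lengths in m; the calibration is good to about 2 mm. A picture is of the moment at which its call begins. camera_params takes no time and is no camera call.
- ctrl.close_job(): hands the job in, once; it reports no verdict.
The state is a dict: "time_s": time; "q": joint angles; "joint_vel": joint speeds; "joint_efforts": joint torques, N m; "position": TCP position; "ee_rot": TCP orientation; "force": force on the tool from outside, world axes, zero at the start; "moment": the same for the moment, N m; "finger_gap": opening from 0.0 (shut) to 1.0 (fully open).
Only numpy, scipy, OpenCV 4.12 (cv2) and the standard library are available. Lean on these libraries where they do the work, as an engineer would, in place of code of your own. Each camera call takes 0.05 s, during which the arm holds its last target. There are 200 camera calls.

## Task

Push the crate of stain bottles across the bench, with the fingertips low down near its base so that it slides and does not tip, until its long back side stands square against the front of the raised ledge, in the free gap between the slide box and the tube rack. Do not touch the bottles or the carrying handle, do not lift or tip the crate, and do not disturb the other things on the bench; finish with the hand clear.

Things in the scene. Friction and masses are not known exactly. Their poses are not given: they have to be found in the camera images.
- crate: grey bottle crate, 195 (its x) x 100 mm (its y), walls from 8 to 100 mm above the bench, on four rubber feet at x +-80, y +-34 mm. Origin: centre of its footprint at bench height. y points towards the ledge; push the long flat wall at y = -50 mm. Top-heavy: 1.3 to 2.2 kg, 8 to 19 N to slide; slides if pushed below about 45 mm, tips if pushed high. Starts 150 to 210 mm short of the ledge and askew
- handle: steel carrying handle fixed to the crate (same origin and axes): a strap inside each short end and a bar along x over the middle, its centre line 222 mm above the bench, 24 mm thick. Not to be touched
- bottle_a: amber glass bottle with black cap, loose in the crate's pocket at x = -47.5 mm; 85 mm diameter, 172 mm tall; origin at the centre of its underside, 13 mm above the bench. Not to be touched
- bottle_b: the same kind of bottle in the crate's pocket at x = +47.5 mm. Not to be touched
- ledge: raised white ledge with dark top, fixed on the bench, 720 long (its x) x 200 deep x 140 mm high, flat upright front. Origin: foot of the front, at the middle of the gap for the crate. y into the ledge: the crate stands against it when its origin is at y = -50 mm here and its x axis lies along this x (the crate squares itself up when pressed on). The gap is 278 mm wide, x = -139 to +139 mm
- slide_box_center (a point): centre of the closed slide box, 112 x 122 x 89 mm, loose, standing close to the ledge at one end of the gap (either end), its centre 195 mm from the middle of the gap
- tube_rack_center (a point): centre (50 mm up) of the tube rack with capped tubes, 110 x 120 x 100 mm, loose, standing close to the ledge at the other end of the gap, its centre 195 mm from the middle of the gap
- stain_jar_center (a point): centre of a lidded glass staining jar, 62 mm diameter, 118 mm tall, loose on the open bench, in front of the thing at the +x end of the gap
- oil_bottle_center (a point): centre of a small amber dropper bottle, 36 mm diameter, 75 mm tall, loose on the open bench, in front of the thing at the -x end of the gap
There are look-alikes about, which are no part of the job. Several things look just like the crate: the one meant starts farthest to the robot's left.

How it is judged:
By the outcome, as a careful person would: the job done as asked, in the order asked, and still so for the second after the job is handed in, with the robot touching nothing.
It also fails if it takes over 45 s, if anything falls off the work surface, if the arm or the gripper's body presses on something with over 40 N, if the wrist force passes 120 N, or if a joint passes its speed limit or range.

## Working session

There is one attempt and no reset: what is moved stays moved. The work goes in short steps, Python scripts to look and compute and a tool call to move; the robot and the scene stay as the last step left them, time stands still between calls to the robot, and variables do not carry over. Pictures are saved under pics/ and viewed, about 8 in all and at most 12, crops included, and the job is handed in when it is done.

Besides the shell and the picture viewer there is one more tool, called as name(argument=value, ...), one argument or row to a line, values as JSON. servo_tool: Moves the arm, as the interface text tells. Its arguments: {"type":"object","properties":{"plan":{"type":"array"},"grip_force":{"type":"number"}},"required":["plan"]}

```bash
mkdir -p pics; ls; python3 - <<'E'
from cell import ctrl
import cv2
s=ctrl.sense();print(s['time_s'],s['position'],s['ee_rot'],s['finger_gap'],ctrl.grasp_offset)
for n in('top','side'):
    cv2.imwrite(f'pics/{n}0.png',ctrl.snapshot(n)[:,:,::-1]);p=ctrl.camera_params(n);print(n,p)
E
```

```text
pics
0.0 [0.19754704 0.59260422 0.23065426] [-4.55263127e-05  1.60157517e-01  9.87091281e-01 -6.09137931e-04] 1.0015316980049982 -0.0187
top {'fx': 447.4239339808017, 'fy': 447.4239339808017, 'cx': 311.92528427840574, 'cy': 198.5013916422331, 'R': array([[-0.13378214, -0.99100856, -0.00208977],
       [-0.96448154,  0.13068517, -0.22955773],
       [ 0.22776678, -0.02869518, -0.9732928 ]]), 't': array([0.07210968, 0.56084276, 0.96853268])}
side {'fx': 403.95770787855014, 'fy': 403.95770787855014, 'cx': 314.6565876376904, 'cy': 195.3177809144589, 'R': array([[ 0.99896739, -0.04007868, -0.02139751],
       [-0.03885561, -0.50958239, -0.85954408],
       [ 0.0235456 ,  0.85948792, -0.51061347]]), 't': array([-0.57293749,  0.1120712 ,  0.90573845])}
```

View pics/top0.png

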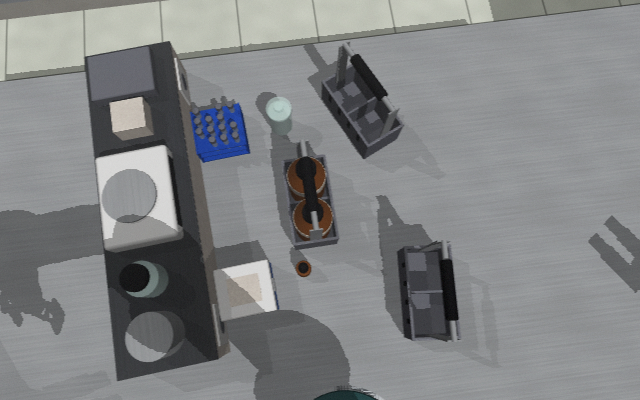

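View pics/side0.png

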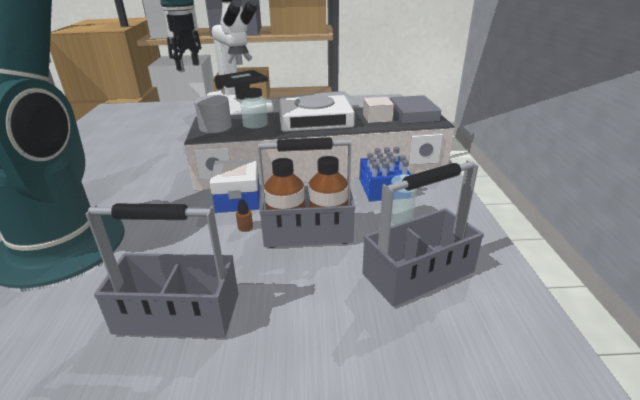

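Both views show three crates. The one with bottles is the farthest left, at about (313,200) in the top view. The ledge is on the left at u≈85–228, the rack is at (220,130), the slide box at (247,287), the jar at (279,113) and the dropper bottle at (303,268). I'll enlarge these.

```bash
python3 - <<'E'
import cv2
a=cv2.imread('pics/top0.png')[80:380,170:350]
c=cv2.resize(a,None,fx=4,fy=4,interpolation=cv2.INTER_CUBIC)
# two crops: lower/upper not needed: 720x1200 -> split
b=cv2.imread('pics/top0.png')[130:260,180:350]
cv2.imwrite('pics/c1.png',cv2.resize(b,None,fx=4.5,fy=4.5,interpolation=cv2.INTER_CUBIC))
s=cv2.imread('pics/side0.png')[120:250,180:400]
cv2.imwrite('pics/c2.png',cv2.resize(s,None,fx=3.6,fy=3.6,interpolation=cv2.INTER_CUBIC))
E
```

```text
(no output)
```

View pics/c1.png

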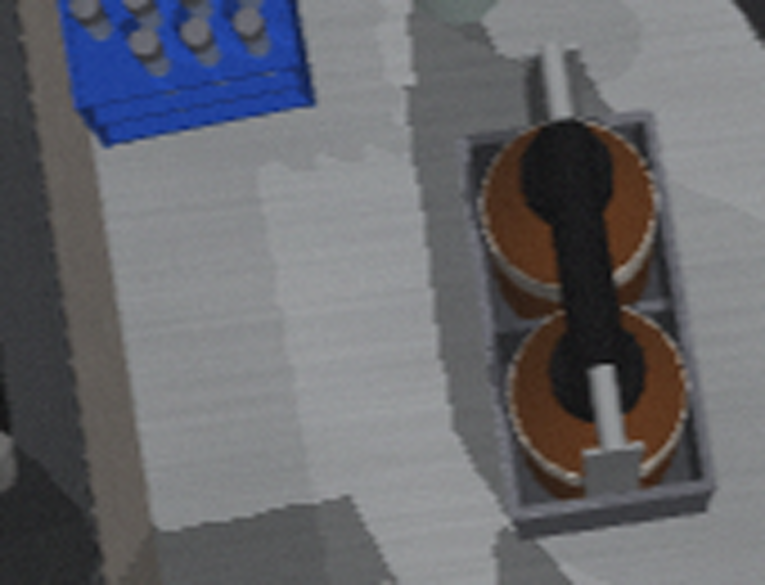

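View pics/c2.png

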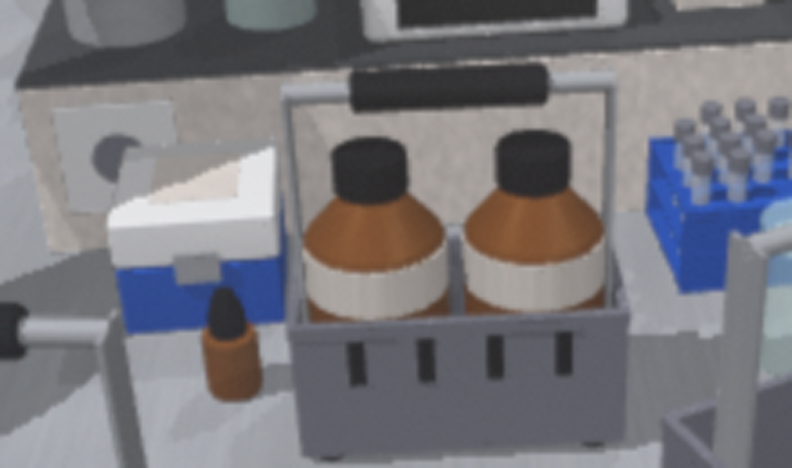

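```bash
cat > h.py <<'E'
import numpy as np
from cell import ctrl
def ray(n,u,v,z):
    p=ctrl.camera_params(n);d=p['R'].T@np.array([(u-p['cx'])/p['fx'],(v-p['cy'])/p['fy'],1]);o=-p['R'].T@p['t']
    return o+d*(z-o[2])/d[2]
def proj(n,X):
    p=ctrl.camera_params(n);c=p['R']@np.array(X)+p['t'];return c[0]/c[2]*p['fx']+p['cx'],c[1]/c[2]*p['fy']+p['cy']
E
python3 - <<'E'
from h import *
np.set_printoptions(precision=4,suppress=True)
T=lambda x,y,z:ray('top',(x+.5)/4.5+179.5,(y+.5)/4.5+129.5,z)
S=lambda x,y,z:ray('side',(x+.5)/3.6+179.5,(y+.5)/3.6+119.5,z)
c=np.array([T(464,143,.1),T(653,115,.1),T(713,488,.1),T(518,520,.1)])
print('crate',c,c.mean(0));
for a,b in((0,3),(1,2),(0,1),(3,2)):
    d=c[a]-c[b];print(np.linalg.norm(d),np.degrees(np.arctan2(d[1],d[0])))
print('crate base side',S(302,455,.008),S(622,440,.008))
print('ledge foot',T(100,147,0),T(158,530,0),'top',T(30,70,.14),T(105,550,.14))
print('ledge top ends', ray('top',171,42,.14),ray('top',219,359,.14),ray('side',192,144,.14),ray('side',451,122,.14))
print('slide bottom',S(127,333,0),S(285,320,0),'top',ray('top',268,261,.089),ray('top',276,310,.089))
print('rack',S(690,290,0),'top',ray('top',248,153,.0),ray('top',241,104,.05))
print('oil',S(232,395,0),ray('top',303,268,.05))
print('jar',ray('top',279,104,.118))
E
```

```text
crate [[ 0.6523  0.0516  0.1   ]
 [ 0.6541 -0.0452  0.1   ]
 [ 0.4617 -0.0474  0.1   ]
 [ 0.4589  0.0484  0.1   ]] [0.5567 0.0018 0.1   ]
0.1933915236803114 0.9362722438565199
0.1924997125601417 0.6404854963813009
0.0968204046964045 91.11748527359906
0.09583367498777967 91.65408750272071
crate base side [ 0.4611 -0.0442  0.008 ] [ 0.6544 -0.0425  0.008 ]
ledge foot [0.7104 0.2557 0.    ] [0.4926 0.2417 0.    ] top [0.7047 0.2566 0.14  ] [0.4654 0.2386 0.14  ]
ledge top ends [0.9639 0.2741 0.14  ] [0.2501 0.2237 0.14  ] [0.2724 0.2196 0.14  ] [0.9686 0.3101 0.14  ]
slide bottom [0.3284 0.1124 0.    ] [0.4372 0.1211 0.    ] top [0.4338 0.1109 0.089 ] [0.3282 0.1055 0.089 ]
rack [0.7256 0.1399 0.    ] top [0.7192 0.1384 0.    ] [0.8302 0.1373 0.05  ]
oil [0.4098 0.0326 0.    ] [0.4116 0.0375 0.05  ]
jar [0.7851 0.0431 0.118 ]
```

```bash
python3 - <<'E'
from h import *
np.set_printoptions(precision=3,suppress=True)
for p in((398,249),(445,240),(456,335),(408,340)): print('R',ray('top',*p,.1))
for p in((322,92),(366,158),(402,126)): print('U',ray('top',*p,.1))
for p in((443,262),(452,318),(354,58),(383,95),(341,44),(445,245)): print('bars',ray('top',*p,.222))
print(proj('top',(.556,-.12,.1)),proj('side',(.556,-.12,.1)))
E
```

```text
R [ 0.421 -0.173  0.1  ]
R [ 0.426 -0.278  0.1  ]
R [ 0.228 -0.261  0.1  ]
R [ 0.232 -0.16   0.1  ]
U [ 0.81  -0.061  0.1  ]
U [ 0.635 -0.137  0.1  ]
U [ 0.7   -0.233  0.1  ]
bars [ 0.374 -0.228  0.222]
bars [ 0.271 -0.224  0.222]
bars [ 0.818 -0.128  0.222]
bars [ 0.726 -0.174  0.222]
bars [ 0.855 -0.105  0.222]
bars [ 0.405 -0.238  0.222]
(np.float64(363.9559497464294), np.float64(192.22450819458993)) (np.float64(306.81552112507114), np.float64(230.00784090331064))
```

servo_tool(
  plan=[
    [0, 0, 0, 0, 0, -5, 8.5],
    [0, 0, 0, 0, 0, -10, 8.5],
    [0, 0, 0, 0, 0, -15, 8.5],
    [0, 0, 0, 0, 0, -20, 8.5],
    [0, 0, 4.5, -3.5, -3.5, -22, 8.5],
    [0, 0, 9, -7, -7, -22, 8.5],
    [0, 0, 13.5, -10.5, -10.5, -22, 8.5],
    [0, 0, 18, -14, -14, -22, 8.5],
    [0, 0, 22.5, -17.5, -17.5, -22, 8.5],
    [0, 0, 27, -21, -21, -22, 8.5],
  ],
)

```text
time_s: 1.1
position: [0.3306, 0.3258, 0.4511]
ee_rot: [-0.0, 0.388, 0.922, -0.0]
force: [1.4, 0.0, -0.5]
finger_gap: 1.0
```

servo_tool(
  plan=[
    [0, 0, 4.5, -4.6, -1.5, 0, 8.5],
    [0, 0, 9, -9.2, -3, 0, 8.5],
    [0, 0, 13, -13.8, -4.6, 0, 8.5],
    [0, 0, 17.5, -18.4, -6.1, 0, 8.5],
    [0, 0, 22, -23, -7.6, 0, 8.5],
    [0, 0, 26, -27.6, -9.1, 0, 8.5],
    [0, 0, 30, -32.2, -10.6, 0, 8.5],
    [0, 0, 35, -36.8, -12.2, 0, 8.5],
    [0, 0, 39, -41.4, -13.7, 0, 8.5],
    [0, 0, 43, -46, -15.2, 0, 8.5],
  ],
)

```text
time_s: 2.1
position: [0.5451, -0.1083, 0.4514]
ee_rot: [0.0, 0.698, 0.716, 0.0]
force: [0.3, 1.7, 0.8]
finger_gap: 0.992
```

servo_tool(
  plan=[
    [0, 8, 0, 0, 0, 0, 8.5],
    [0, 16, 0, 0, 0, 0, 8.5],
    [0, 24, 0, 0, 0, 0, 8.5],
    [0, 32, 0, 0, 0, 0, 8.5],
    [0, 40, 0, 0, 0, 0, 8.5],
    [0, 47, 0, 0, 0, 0, 8.5],
    [0, 47, 0, 0, 0, 0, 8.5],
  ],
)

```text
time_s: 2.8
position: [0.5442, -0.1085, 0.4488]
ee_rot: [-0.288, 0.641, 0.655, 0.279]
force: [0.6, -0.4, 0.7]
finger_gap: 0.99
```

```bash
python3 - <<'E'
from h import *
import cv2
s=ctrl.sense();print(s['q'],s['position'],s['ee_rot'])
from scipy.spatial.transform import Rotation as R
q=s['ee_rot'];print(R.from_quat([q[1],q[2],q[3],q[0]]).as_matrix().round(3))
cv2.imwrite('pics/m1.png',np.vstack([ctrl.snapshot('side'),])[:,:,::-1])
E
```

```text
[ 0.0172443   0.43975092  0.6963376   1.42380531 -0.89753847  1.93976795
  0.68217706] [ 0.54422209 -0.10848734  0.44882589] [-0.28816125  0.64109503  0.65450799  0.27853107]
[[-0.012  1.    -0.02 ]
 [ 0.679  0.023  0.734]
 [ 0.734 -0.005 -0.679]]
```

View pics/m1.png

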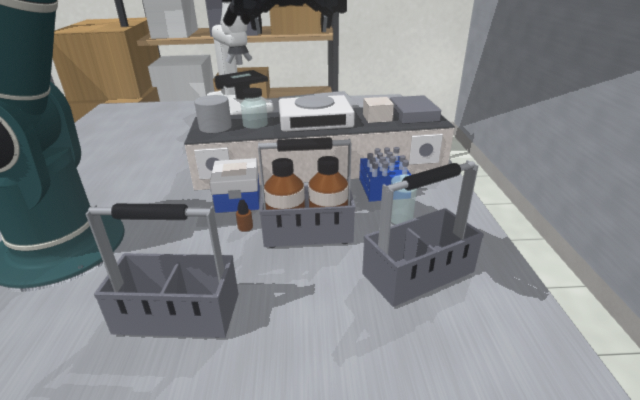

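servo_tool(
  plan=[
    [0, 0, 0, -3, 0, 2.8, 8.5],
    [0, 0, 0, -6, 0, 5.6, 8.5],
    [0, 0, 0, -9, 0, 8.4, 8.5],
    [0, 0, 0, -12, 0, 11.2, 8.5],
    [0, 0, 0, -15, 0, 14, 8.5],
    [0, 0, 0, -18, 0, 16.8, 8.5],
    [0, 0, 0, -18, 0, 16.8, 8.5],
  ],
)

```text
time_s: 3.55
position: [0.5436, -0.1045, 0.2017]
ee_rot: [-0.288, 0.639, 0.657, 0.276]
force: [0.2, -0.8, 1.4]
finger_gap: 0.992
```

```bash
cat >> h.py <<'E'
import cv2
def pics(name,f=.94):
    a=np.vstack([ctrl.snapshot('side')[60:380],ctrl.snapshot('top')[20:340]])[:,:,::-1]
    cv2.imwrite(f'pics/{name}.png',cv2.resize(a,None,fx=f,fy=f,interpolation=cv2.INTER_AREA))
    s=ctrl.sense();print(s['time_s'],s['q'].round(3) if hasattr(s['q'],'round') else s['q'],s['position'],s['force'])
    from scipy.spatial.transform import Rotation as R
    q=s['ee_rot'];print(R.from_quat([q[1],q[2],q[3],q[0]]).as_matrix().round(3))
E
python3 -c "
from h import *
pics('m2')"
```

```text
3.65 [ 0.049  0.665  0.632  1.679 -0.947  1.634  1.027] [ 0.54514006 -0.10607771  0.20648496] [-0.14934469 -0.00372316  0.86158581]
[[-0.02   1.    -0.021]
 [ 0.683  0.029  0.73 ]
 [ 0.73   0.    -0.683]]
```

View pics/m2.png

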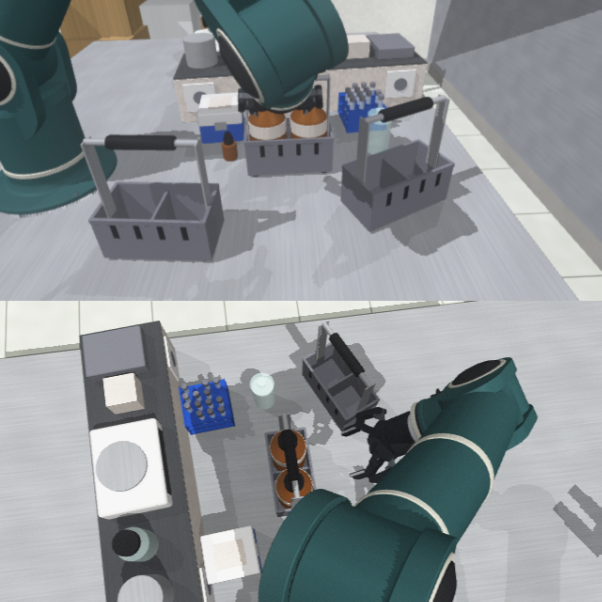

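Top half of this picture (the side view) is mostly hidden by the forearm. The bottom half shows the hand behind the crate, with its fingers at about (365,445), clear of the look-alikes at (340,380) and under the arm. Next I lower the hand and narrow the fingers a little.

servo_tool(
  plan=[
    [0, 0, 0, -2.5, -0.2, 2.3, 7],
    [0, 0, 0, -5, -0.5, 4.6, 7],
    [0, 0, 0, -7.5, -0.5, 7, 7],
    [0, 0, 0, -10, -0.5, 9.4, 7],
    [0, 0, 0, -11.5, -0.5, 10.8, 7],
    [0, 0, 0, -12.8, -0.5, 12, 7],
    [0, 0, 0, -13.5, -0.5, 12.7, 7],
    [0, 0, 0, -13.9, -0.5, 13, 7],
    [0, 0, 0, -13.9, -0.5, 13, 7],
  ],
)

```text
time_s: 4.55
position: [0.5401, -0.1065, 0.0153]
ee_rot: [-0.285, 0.639, 0.657, 0.278]
force: [0.3, 1.3, 0.3]
finger_gap: 0.821
```

```bash
python3 -c "
from h import *
pics('m3')"
```

```text
4.65 [ 0.119  0.944  0.532  1.715 -1.074  1.445  1.258] [ 0.54012113 -0.10662098  0.01572608] [ 0.29630887  0.39068292 -0.26663389]
[[-0.019  1.    -0.019]
 [ 0.682  0.027  0.731]
 [ 0.731  0.001 -0.682]]
```

View pics/m3.png

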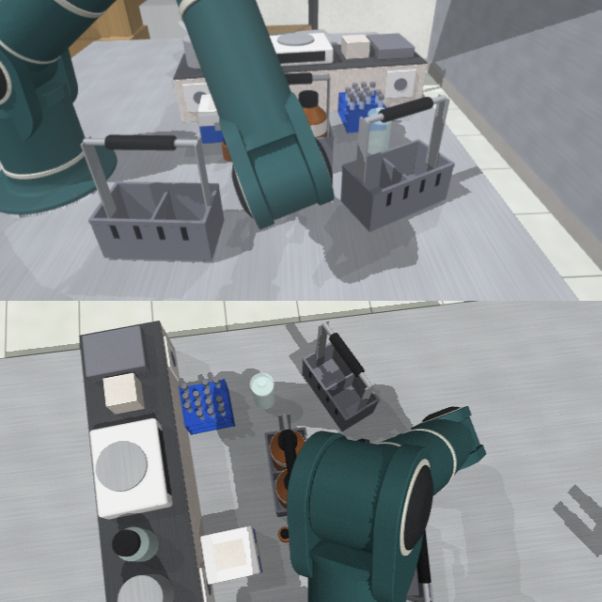

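The hand is low behind the crate at z≈0.016. In the top half of the picture the wrist stands on open bench between the two look-alikes. Now I make gentle contact.

servo_tool(
  plan=[
    [0, 0, 0, 1.02, 0, 1.1, 7],
    [0, 0, 0, 2.05, 0.1, 2.2, 7],
    [0, 0, 0, 3.07, 0.1, 3.29, 7],
    [0, 0, 0, 3.4, 0.1, 3.65, 7],
    [0, 0, 0, 3.6, 0.1, 3.87, 7],
    [0, 0, 0, 3.75, 0.1, 4.02, 7],
    [0, 0, 0, 3.89, 0.1, 4.17, 7],
    [0, 0, 0, 4.02, 0.1, 4.31, 7],
    [0, 0, 0, 4.16, 0.1, 4.46, 7],
  ],
)

```text
time_s: 5.55
position: [0.539, -0.0457, 0.0147]
ee_rot: [-0.285, 0.64, 0.657, 0.278]
force: [0.6, -13.2, 1.3]
finger_gap: 0.817
```

servo_tool(
  plan=[
    [0, 0, 0, 0.34, 0.07, 0.37, 7],
    [0, 0, 0, 0.68, 0.15, 0.73, 7],
    [0, 0, 0, 1.02, 0.22, 1.1, 7],
    [0, 0, 0, 1.36, 0.29, 1.46, 7],
    [0, 0, 0, 1.7, 0.37, 1.83, 7],
    [0.2, 0, -0.2, 2.04, 0.44, 2.19, 7],
    [0.4, 0, -0.4, 2.38, 0.51, 2.56, 7],
    [0.6, 0, -0.5, 2.72, 0.58, 2.92, 7],
    [0.7, 0, -0.6, 3.06, 0.66, 3.29, 7],
    [0.8, 0, -0.7, 3.4, 0.73, 3.65, 7],
  ],
)

```text
time_s: 6.55
position: [0.5453, 0.0017, 0.0146]
ee_rot: [-0.286, 0.635, 0.663, 0.275]
force: [-2.5, -17.8, 4.5]
finger_gap: 0.82
```

```bash
python3 -c "
from h import *
pics('m4')
a=cv2.imread('pics/m4.png');t=ctrl.snapshot('top')[:,:,::-1]
cv2.imwrite('pics/m4c.png',cv2.resize(t[80:340,160:400],None,fx=3,fy=2.3 and 3)[:600])
cv2.imwrite('pics/m4c.png',cv2.resize(t[90:290,160:400],None,fx=3,fy=3,interpolation=cv2.INTER_CUBIC))"
```

```text
6.65 [-0.008  0.876  0.448  1.823 -1.136  1.315  1.199] [0.54538615 0.00274216 0.01462725] [ 0.71251202 -9.57604255  0.97721684]
[[-0.03   0.999 -0.032]
 [ 0.684  0.043  0.728]
 [ 0.729  0.    -0.684]]
```

View pics/m4c.png

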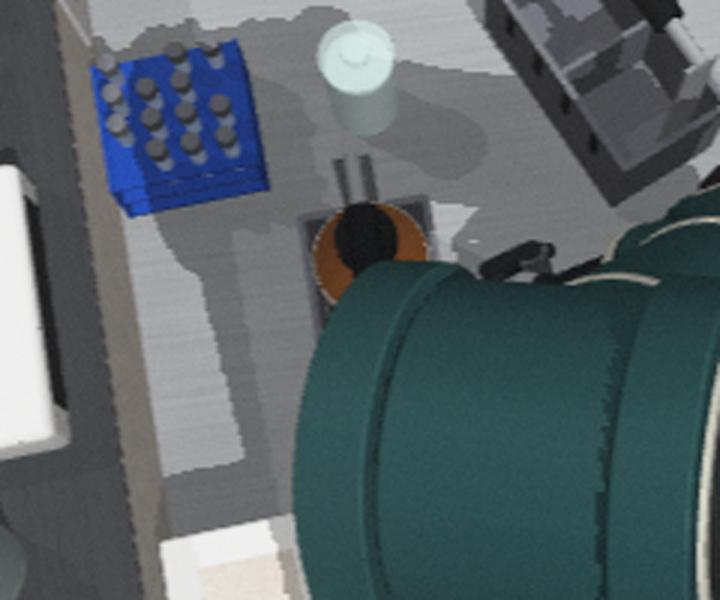

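```bash
python3 -c "
from h import *
T=lambda x,y,z:ray('top',(x+.5)/3+159.5,(y+.5)/3+89.5,z)
a,b,c=T(300,217,.1),T(428,195,.1),T(318,330,.1);print(a,b,np.degrees(np.arctan2((a-c)[1],(a-c)[0])))
print(T(130,216,0),T(270,189,0))
"
```

```text
[0.65786466 0.10373189 0.1       ] [0.66221068 0.00526334 0.1       ] 2.4542286095433834
[0.71162016 0.25266266 0.        ] [0.71953606 0.13409392 0.        ]
```

servo_tool(
  plan=[
    [0.1, -0.6, -0.1, 0.41, 0.1, 0.44, 7],
    [0.2, -1.2, -0.2, 0.82, 0.19, 0.87, 7],
    [0.3, -1.8, -0.3, 1.22, 0.29, 1.31, 7],
    [0.4, -2.4, -0.4, 1.63, 0.38, 1.74, 7],
    [0.5, -3, -0.5, 2.04, 0.48, 2.18, 7],
    [0.6, -3.6, -0.6, 2.45, 0.58, 2.61, 7],
    [0.7, -4.2, -0.7, 2.86, 0.67, 3.05, 7],
    [0.8, -4.8, -0.8, 3.26, 0.77, 3.48, 7],
    [0.8, -5.4, -0.8, 3.67, 0.86, 3.92, 7],
    [0.8, -6, -0.8, 4.08, 0.96, 4.35, 7],
  ],
)

```text
time_s: 7.7
position: [0.5522, 0.0617, 0.0147]
ee_rot: [-0.254, 0.642, 0.683, 0.238]
force: [-1.4, -17.5, 3.6]
finger_gap: 0.816
```

```bash
python3 -c "
from h import *
pics('m5')
t=ctrl.snapshot('top')[:,:,::-1]
cv2.imwrite('pics/m5c.png',cv2.resize(t[90:290,160:400],None,fx=3,fy=3,interpolation=cv2.INTER_CUBIC))"
```

```text
7.8 [-0.148  0.814  0.438  1.869 -1.143  1.174  1.106] [0.55225424 0.06337196 0.0147878 ] [ 2.46494202 -7.27193756 -1.50180457]
[[-0.048  0.998 -0.042]
 [ 0.755  0.064  0.652]
 [ 0.654 -0.    -0.757]]
```

View pics/m5c.png

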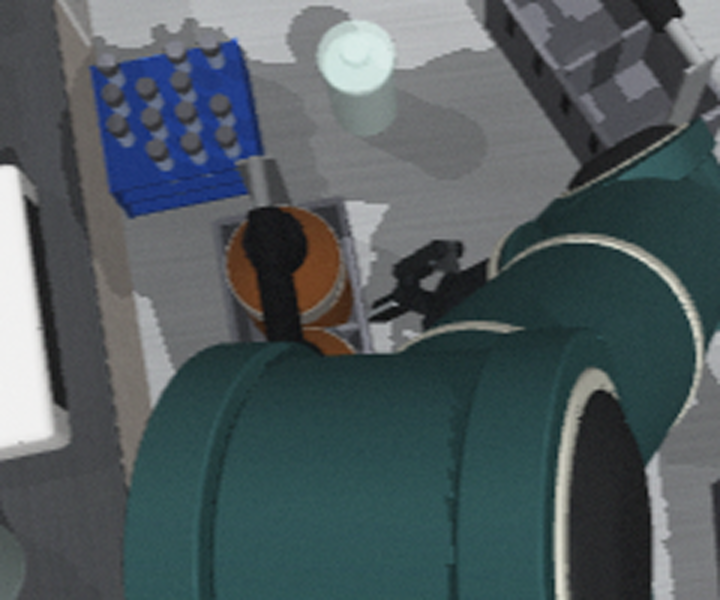

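```bash
python3 -c "
from h import *
T=lambda x,y,z:ray('top',(x+.5)/3+159.5,(y+.5)/3+89.5,z)
a,b,c=T(220,228,.1),T(343,202,.1),T(237,336,.1);d=T(369,335,.1)
print(a,b,np.degrees(np.arctan2((a-c)[1],(a-c)[0])),np.degrees(np.arctan2((b-d)[1],(b-d)[0])), np.degrees(np.arctan2((a-b)[1],(a-b)[0]))-90)
"
```

```text
[0.6573328  0.16469847 0.1       ] [0.66535239 0.07003973 0.1       ] 3.1303468308712605 3.928402092167908 4.842595806334813
```

servo_tool(
  plan=[
    [0.1, -0.3, -0.1, 0.56, 0.11, 0.49, 7],
    [0.1, -0.6, -0.2, 1.13, 0.22, 0.97, 7],
    [0.2, -1, -0.2, 1.69, 0.32, 1.46, 7],
    [0.3, -1.3, -0.3, 2.25, 0.43, 1.95, 7],
    [0.3, -1.6, -0.4, 2.82, 0.54, 2.43, 7],
    [0.4, -2, -0.5, 3.38, 0.65, 2.92, 7],
    [0.5, -2.4, -0.6, 3.94, 0.76, 3.41, 7],
    [0.5, -2.7, -0.6, 4.5, 0.86, 3.89, 7],
    [0.6, -3, -0.7, 5.07, 0.97, 4.38, 7],
    [0.7, -3, -0.8, 5.5, 1.06, 4.75, 7],
  ],
)

```text
time_s: 8.85
position: [0.5582, 0.1355, 0.0148]
ee_rot: [-0.238, 0.641, 0.696, 0.219]
force: [0.1, -16.1, 1.2]
finger_gap: 0.82
```

```bash
python3 -c "
from h import *
pics('m6')"
```

```text
8.95 [-0.262  0.777  0.388  1.884 -1.154  1.061  1.001] [0.55811861 0.13647807 0.01488978] [ 1.70324526 -6.29759926 -1.53693613]
[[-0.064  0.997 -0.051]
 [ 0.787  0.082  0.611]
 [ 0.614 -0.001 -0.79 ]]
```

servo_tool(
  plan=[
    [0, 0, 0, 0.16, 0.01, 0.12, 7],
    [0, 0, 0, 0.31, 0.02, 0.24, 7],
    [0, 0, 0, 0.47, 0.03, 0.37, 7],
    [0, 0, 0, 0.59, 0.03, 0.46, 7],
    [0, 0, 0, 0.71, 0.03, 0.55, 7],
    [0, 0, 0, 0.79, 0.04, 0.61, 7],
  ],
)

```text
time_s: 9.55
position: [0.558, 0.1448, 0.0148]
ee_rot: [-0.238, 0.642, 0.695, 0.219]
force: [0.2, -16.0, 3.0]
finger_gap: 0.818
```

servo_tool(
  plan=[
    [0, 0, 0, 0.08, 0, 0.06, 7],
    [0, 0, 0, 0.16, 0, 0.12, 7],
    [0, 0, 0, 0.24, 0, 0.18, 7],
    [0, 0, 0, 0.31, 0, 0.24, 7],
  ],
)

```text
time_s: 9.95
position: [0.5579, 0.1475, 0.0147]
ee_rot: [-0.237, 0.642, 0.695, 0.219]
force: [-1.3, -26.6, 7.7]
finger_gap: 0.821
```

servo_tool(
  plan=[
    [0, 0, 0, 0.08, 0, 0.06, 7],
    [0, 0, 0, 0.16, 0, 0.12, 7],
    [0, 0, 0, 0.16, 0, 0.12, 7],
  ],
)

```text
time_s: 10.25
position: [0.5579, 0.1476, 0.0147]
ee_rot: [-0.236, 0.643, 0.695, 0.219]
force: [-2.3, -33.8, 9.7]
finger_gap: 0.82
```

```bash
python3 -c "
from h import *
pics('m7')
t=ctrl.snapshot('top')[:,:,::-1]
cv2.imwrite('pics/m7c.png',cv2.resize(t[90:290,130:370],None,fx=3,fy=3,interpolation=cv2.INTER_CUBIC))"
```

```text
10.35 [-0.269  0.769  0.369  1.889 -1.155  1.036  0.983] [0.55791198 0.1476436  0.01468641] [ -2.53458718 -33.77085101  10.23378577]
[[-0.061  0.997 -0.048]
 [ 0.79   0.077  0.608]
 [ 0.61  -0.    -0.793]]
```

View pics/m7c.png

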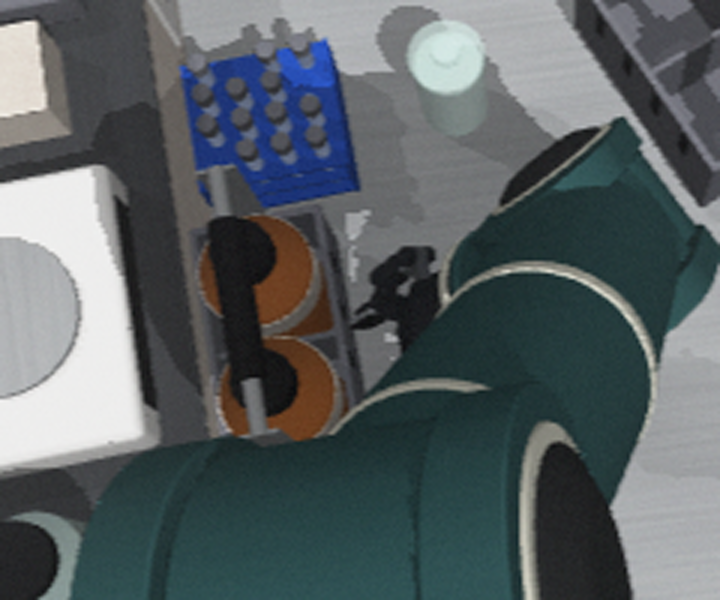

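The crate is up against the ledge: its rim's left edge runs along the ledge front, from about (193,230) to (212,435). The bottles are upright, and the rack and jar haven't moved. I'll put numbers on it, then back off.

```bash
python3 -c "
from h import *
T=lambda x,y,z:ray('top',(x+.5)/3+129.5,(y+.5)/3+89.5,z)
a,b,c=T(193,230,.1),T(322,205,.1),T(212,435,.1)
print(a,b,c,np.degrees(np.arctan2((a-c)[1],(a-c)[0])), np.degrees(np.arctan2((a-b)[1],(a-b)[0]))-90)
print(T(208,205,0),T(357,188,0))
"
```

```text
[0.66766604 0.25263938 0.1       ] [0.67432159 0.15394378 0.1       ] [0.50949223 0.25042878 0.1       ] 0.8007022868975101 3.857909991419376
[0.72262487 0.26188213 0.        ] [0.72075674 0.13650419 0.        ]
```

servo_tool(
  plan=[
    [0, 0, 0, -0.3, 0, -0.23, 7],
    [0, 0, 0, -0.7, -0.1, -0.54, 7],
    [0, 0, 0, -1.4, -0.1, -1.1, 7],
    [0, 0, 0, -2.8, -0.3, -2.2, 7],
    [0, 0, 0, -4.4, -0.4, -3.4, 7],
    [0, 0, 0, -6.3, -0.6, -4.9, 7],
    [0, 0, 0, -8, -0.8, -6.2, 7],
    [0, 0, 0, -9.5, -1.2, -7.3, 7],
    [0, 0, 0, -11, -1.5, -8.5, 7],
    [0, 0, 0, -11, -1.5, -8.5, 7],
  ],
)

```text
time_s: 11.4
position: [0.5533, 0.0103, 0.0144]
ee_rot: [-0.239, 0.641, 0.695, 0.22]
force: [-0.4, -0.2, 1.2]
finger_gap: 0.819
```

servo_tool(
  plan=[
    [0, 0, 0, 2.4, 0, -3.2, 7],
    [0, 0, 0, 4.9, 0, -6.4, 7],
    [0, 0, 0, 7.3, 0, -9.5, 7],
    [0, 0, 0, 9.8, 0, -12.7, 7],
    [0, 0, 0, 11.5, 0, -16.5, 7],
    [0, 0, 0, 12.5, 0, -20.5, 7],
    [0, 0, 0, 13.5, 0, -24, 7],
    [0, 0, 0, 14.5, 0, -28, 7],
    [0, 0, 0, 15.5, 0, -32, 7],
    [0, 0, 0, 15.5, 0, -32, 7],
  ],
)

```text
time_s: 12.4
position: [0.5609, -0.0633, 0.3666]
ee_rot: [-0.237, 0.64, 0.696, 0.221]
force: [0.0, 0.1, -0.7]
finger_gap: 0.818
```

```bash
python3 -c "
from h import *
pics('m8')
a=ctrl.snapshot('top')[100:270,150:350,::-1];b=ctrl.snapshot('side')[80:200,180:430,::-1]
a=cv2.resize(a,None,fx=2,fy=2,interpolation=3);b=cv2.resize(b,(750,360),interpolation=3)
m8=cv2.resize(cv2.imread('pics/m8.png'),(226,226)) if 0 else None
c=np.zeros((600,800,3),np.uint8);c[:340,:400]=a;c[:300,400:]=cv2.resize(cv2.imread('pics/m8.png')[:,:],(400,400))[:300];c[240:600,50:800][100:]=b[100:];cv2.imwrite('pics/m8c.png',c)
"
```

```text
12.5 [-0.09   0.423  0.62   1.543 -0.769  1.683  0.705] [ 0.56017752 -0.06074881  0.36255484] [-0.12822701  0.57195305 -0.57600609]
[[-0.066  0.996 -0.052]
 [ 0.785  0.084  0.613]
 [ 0.615 -0.001 -0.788]]
```

View pics/m8.png

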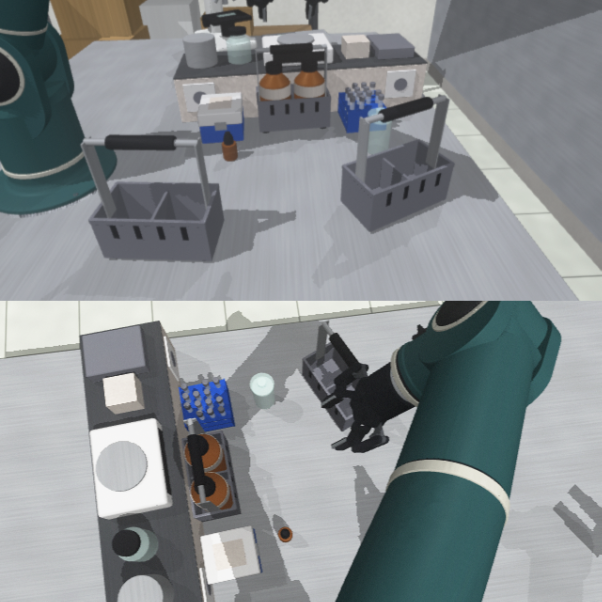

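The crate now stands against the ledge between the slide box at (228,555) and the rack at (207,405), with everything else upright and in place. The last enlarged picture is to check that it's square.

```bash
python3 -c "
from h import *
a=ctrl.snapshot('top')[130:270,165:275,::-1];b=ctrl.snapshot('side')[90:210,250:360,::-1]
c=np.zeros((560,795,3),np.uint8);c[:,:440]=cv2.resize(a,None,fx=4,fy=4,interpolation=3);c[:384,443:]=cv2.resize(b,None,fx=3.2,fy=3.2,interpolation=3);cv2.imwrite('pics/m9.png',c)"
```

```text
(no output)
```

View pics/m9.png

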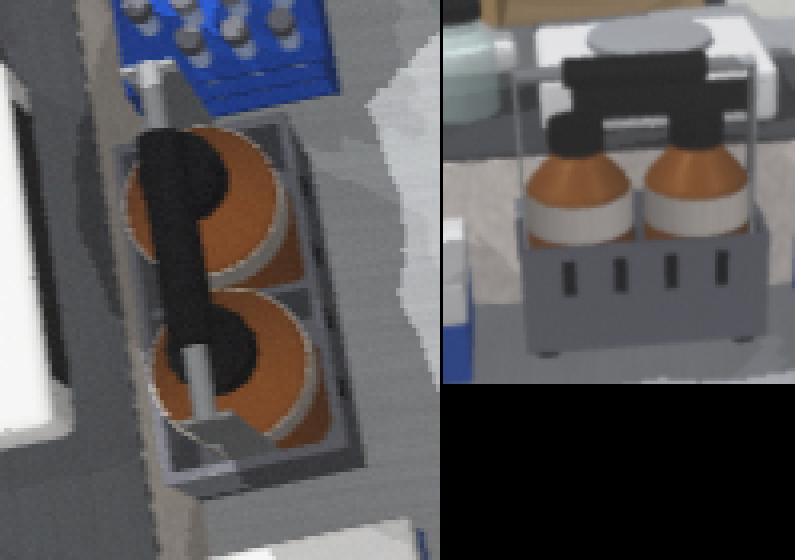

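```bash
python3 -c "
from h import *
T=lambda x,y,z:ray('top',(x+.5)/4+164.5,(y+.5)/4+129.5,z)
S=lambda x,y,z:ray('side',(x-442.5)/3.2+249.5,(y+.5)/3.2+89.5,z)
ang=lambda d:np.degrees(np.arctan2(d[1],d[0]))
a,b,c,d=T(115,148,.1),T(288,115,.1),T(165,487,.1),T(349,452,.1)
e,f=S(530,352,.008),S(760,340,.008);g,h=S(522,245,.1),S(768,233,.1)
g,h=S(524,249,.1),S(768,234,.1)
for p in(a,b,c,d,e,f,g,h):print(p.round(4))
print(ang(a-c),ang(b-d),ang(f-e),ang(h-g),'centre',((a+b+c+d)/4).round(4))
"
```

```text
[0.6672 0.2541 0.1   ]
[0.6735 0.1549 0.1   ]
[0.4713 0.2413 0.1   ]
[0.4769 0.1403 0.1   ]
[0.4822 0.1477 0.008 ]
[0.6683 0.1525 0.008 ]
[0.4839 0.1488 0.1   ]
[0.6733 0.1591 0.1   ]
3.7349659284359906 4.2335551682937185 1.455242395447259 3.110278763449964 centre [0.5722 0.1977 0.1   ]
```

```bash
python3 -c "
from cell import ctrl
print(ctrl.sense()['force'],ctrl.close_job())"
```

```text
the job is handed in; nothing more can be done
[-0.63124427  0.10097713  0.80190498] None
```

The crate of stain bottles now stands against the front of the ledge, in the gap between the slide box and the tube rack. I handed the job in at about 12.7 s of the 45 s allowed.

- **How it was pushed:** I used both open fingertips, tilted and kept low, at roughly 28 mm above the bench by calculation. Sliding took about 16–18 N. Against the ledge the force rose to about 34 N with no further travel. I then backed the hand off and raised it clear.
- **Top view check:** the crate's yaw read 3.7–4.2°, against about 4.0° for the ledge. Its centre was at (0.572, 0.198) m, within about 3 mm of my estimated goal of (0.5745, 0.196) m. The bottles stood upright, and the slide box, rack, jar and dropper bottle looked undisturbed.
- **Checks that disagreed:** the side view gave a yaw of 1.5–3.1°, from coarse pixels in an oblique view. An earlier top-view reading of the rim, taken while the arm partly covered the crate, gave 0.8°. I relied on the later, unobstructed top view.

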